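# Set a stand leg to its length mark and hold it there with the clamp lever shut

## Task

The telescopic leg of a stand lies in its bench holder. First push the rubber end cap fully home on the free end of the tube, then draw the sprung sliding leg out until its front edge is level with the pointer of the length mark, and while holding it there with the lever still open, swing the cam lever shut against the collar by squeezing it together with the thumb rest. Finish still holding: keep lever and thumb rest pinched with the leg at the mark, because the spring would draw the leg back, and leave the pointer and the other objects where they are.

Things in the scene. Friction and masses are not known exactly. Their poses are not given: they have to be found in the camera images.
- holder: Fixed bench holder carrying the leg. Origin on the worktop; y along the leg towards the rubber cap, x across, z up. Base plate x -70 to +50, y -260 to +110, 12 mm thick. Grey clamp block 56 x 50 mm, 106 mm high, at y -230 mm, holds a fixed level aluminium tube, 22 mm in diameter, axis along y at x 0, 80 mm above the worktop, ending at y +190. Pointer rail at x -48, 24 mm high.
- cap (a joint): How far the black rubber end cap stands off its home position on the tube end, in m: 0 fully home, grows towards holder +y (off); starts at 0.012 to 0.020. A tight fit: about 4 N of friction along the tube all the way to a hard stop at 0.
- cap_end (a point): Centre of the flat outer end face of the rubber cap (a round cap 33 mm in diameter, 45 mm long, running from here towards holder -y), on the tube axis; at holder y = +212 mm when home. Axes as the holder.
- leg (a joint): How far the sliding outer leg is drawn out along holder +y, in m: 0 fully in (at the start), at most 0.1. A spring draws it back with about 1.5 N at 0 and 2.8 N at 0.085 (friction 0.4 N).
- leg_edge (a point): Centre of the sliding leg's front edge, on the tube axis: the end towards the cap, with a dark steel ring 34 mm in diameter. Axes as the holder. Behind it (-y) the leg runs 125 mm: grey tube, 30 mm in diameter, for 35 mm, then a black collar from 35 to 115 mm behind the edge, 34 mm high (z +-17 mm) about the axis.
- lever: Steel cam lever on the collar's -x side. Origin on its upright hinge pin, 22 mm to -x of the axis, 41 mm behind the leg edge. Blade 8 mm thick, 22 mm high, 70 mm long along its own -y; shut when its y is parallel to the holder's. Starts 0.28 to 0.42 rad open, free end out to -x; friction 0.08 N m, stays where left. Shut, its outer face is at x -26: 44 mm across from the thumb rest's.
- mark_tip (a point): Tip of the steel pointer of the length mark, beside the tube (x -19 mm) at axis height; pointer 4 mm thick along y, tip at its middle. Axes as the holder. The leg is at the mark when leg edge and tip have the same holder y (leg joint 0.04 to 0.085). The pointer's upright is 83 mm high, at x -48, on a sliding foot that can be knocked along its rail.
- grease_tub: Bystander: round tub with a blue lid, 68 mm in diameter, 53 mm high, loose. Origin at the centre of its underside.
- bearing: Bystander: steel ball bearing lying flat, 62 mm in diameter, 16 mm high, loose. Origin at the centre of its underside.
- relay: Bystander: small black relay, 29 x 29 mm, 39 mm high, loose. Origin at the centre of its underside.
- thumb_face (a point): Centre of the ribbed flat face, 52 x 30 mm, of the dark steel thumb rest on the collar's +x side: 18 mm to +x of the tube axis, 91 mm behind the leg edge; axes as the holder. At the face's front end, from 26 to 34 mm ahead of this point (+y), a flange stands out a further 26 mm to +x: a finger beside the face that moves to +y pushes the flange and so draws the leg out.

How it is judged (in metres and radians):
On the way, in this order (a step that is already met when the one before it is completed fails the run):
1. the end cap is pushed home (within 3 mm) (value of joint cap below 0.003 m), for 0.2 s.
2. the leg is held at the mark (edge within 5 mm of the pointer) with the lever still open (over 0.15 rad) (y of leg_edge in the frame of mark_tip between -0.005 and 0.005 m and angle between the y axis of lever and the y axis of holder, either way round above 0.15 rad), for 0.2 s.
3. the lever is shut (under 0.06 rad) with the leg at the mark (y of leg_edge in the frame of mark_tip between -0.005 and 0.005 m and angle between the y axis of lever and the y axis of holder, either way round below 0.06 rad), for 0.2 s.
At the end, for the whole second after the job is handed in: The cap is within 3 mm of home, the leg's front edge within 5 mm of the pointer along the leg, the lever within 0.06 rad of shut, and the fingers still press on both the thumb rest and the lever blade (over 1 N each) (all of step 3 and value of joint cap below 0.003 m and contact force between the fingers and leg_c0 above 1 N and contact force between the fingers and lever above 1 N); the arm keeps its last pose, push and grip.
It fails at once if the pointer of the length mark is moved more than 6 mm (distance of mark_tip from where it was at the start of the episode above 0.006 m).
It fails at once if the grease tub is moved more than 30 mm (distance of grease_tub from where it was at the start of the episode above 0.03 m).
It fails at once if the bearing is moved more than 30 mm (distance of bearing from where it was at the start of the episode above 0.03 m).
It fails at once if the relay is moved more than 30 mm (distance of relay from where it was at the start of the episode above 0.03 m).
It also fails if it takes over 48 s, if anything falls off the work surface, if the arm or the gripper's body presses on something with over 40 N, if the wrist force passes 120 N, or if a joint passes its speed limit or range.

## Robot

A 6-joint arm with a two-finger parallel gripper is mounted at the origin on a cart in front of the work surface, level with it; the furniture and walls round the work are solid. World frame = base frame: x ahead of the robot, y to its left, z up, the work surface at z = 0. Lengths are in m, angles in degrees, forces in N, time in s.
With the tool pointing down it reaches from about 0.375 to 0.75 m from the base axis. Payload 9 kg.
Tool frame: the origin (TCP) lies at the very end of the fingers, on their centre line; the grasp point (between the pads) lies 19 mm behind it; z points along the fingers, y is the line along which they close (so a half turn about z gives the same grasp; the last joint's range is limited). The gripper opens to 85 mm and grips with 20 to 120 N. Pads are 22 mm wide; open, the fingers measure 114 mm over their backs; the gripper's body (76 mm by 85 mm) begins 54 mm behind the grasp point. The pads swing forward as they close: fully open they stand 13 mm farther back than shut.
Start: joints at [56.912, 5.964, 5.575, 89.605, 0, 77.527], TCP at [0.211, 0.562, 0.207] pointing down, gripper open.
Joint ranges: [-171.21, 171.21], [-48.23, 106.86], [-62.78, 66.21], [-105.2, 120.99], [-86.42, 89.51], [-180, 180]. Speed limits (degrees/s): [127.2, 127.2, 147.25, 180, 180, 180].

## Interface

Orientations are given as [roll, pitch, yaw] about the fixed x, y, z axes, in that order (R = Rz(yaw) Ry(pitch) Rx(roll)).
In Python, from workcell import ctrl, eyes gives the robot as it stands. Calls block until the motion is done:
- ctrl.movep(position, orientation): joint-space move of the TCP to a pose.
- ctrl.movel(position, frame=None, max_speed=0.15): straight line of the TCP; frame=None keeps the orientation; max_speed is the mean speed in m/s.
- ctrl.goto_joints(angles): joint-space move.
- ctrl.ungrasp() and ctrl.gripper_close(f_grip=None): open the fingers fully, or close them until they stop; f_grip is the grip in N (None keeps the last).
- ctrl.hold(seconds).
- ctrl.ik(position, orientation): joint angles nearest the present ones, or None.
- ctrl.state(): the state.
- eyes.capture(name): name is "scene" or "top" or "wrist"; returns (picture, depth): 420x560x3 uint8, red, green, blue; 420x560 float32, m along the optical axis (not along the pixel's ray), 0 where there is no reading.
- eyes.camera_info(name): a dict with "fx", "fy", "cx", "cy" (pixels), "eye" and "rotation" of the camera in the world. Camera axes: x right, y up, looking along -z (the intrinsics and any distortion apply to the point x, -y, -z); pixel columns grow to the right and rows downward; lengths in m; the calibration is good to about 2 mm. The wrist camera is an equidistant fisheye: a pixel r from the principal point sees the ray r / f radians off the axis. A picture is of the moment at which its call begins: read the wrist's pose just before it. camera_info takes no time and is no camera call; for the wrist camera it gives the pose at the moment of the call.
A pose or a line that the arm cannot do raises ctrl.PlanningError and nothing moves.
- ctrl.job_done(): hands the job in; it is judged then, once.
The state is a dict: "t": time; "joint_positions": joint angles; "dq": joint speeds; "joint_efforts": joint torques, N m; "eef_pos": TCP position; "eef_rot": TCP orientation; "ft_force": force on the tool from outside, world axes, zero at the start; "moment": the same for the moment, N m; "opening": finger opening in m; "grasp_force": force on a finger pad.
Only numpy, scipy, OpenCV 4.12 (cv2) and the standard library are available. Lean on these libraries where they do the work, as an engineer would, in place of code of your own. Each camera call takes 0.05 s, during which the arm holds its last target. There are 200 camera calls.

## Working session

There is one attempt and no reset: what is moved stays moved. The work goes in short steps, each a Python script; the robot and the scene stay as the last script left them, time stands still between calls to the robot, and variables do not carry over. Pictures are saved under pics/ and viewed, at most 10 in all, crops included, and the job is handed in when it is done.

```bash
mkdir -p pics; ls; python3 - <<'E'
from workcell import ctrl, eyes
import cv2,numpy as np
for n in ("scene","top"):
    p,d=eyes.capture(n); i=eyes.camera_info(n)
    np.savez(f"{n}0.npz",p=p,d=d,**{k:np.array(v) for k,v in i.items() if not isinstance(v,(str,dict))})
    cv2.imwrite(f"pics/{n}0.png",p[:,:,::-1]); print(n,i)
print(ctrl.state())
E
```

```text
pics
scene {'fx': 534.5785232204818, 'fy': 534.5785232204818, 'cx': 279.43345744682006, 'cy': 210.82729654112993, 'eye': array([ 0.02742623, -1.09961948,  0.64928761]), 'rotation': array([ 64.25639323,   1.35393578, -32.4888908 ])}
top {'fx': 427.57005178527436, 'fy': 427.57005178527436, 'cx': 280.1414005488954, 'cy': 209.27909516795327, 'eye': array([ 0.39648058, -0.09257793,  1.07821829]), 'rotation': array([ 1.28215488e+01, -1.78577507e-02, -8.85339820e+01])}
{'t': 0.1, 'joint_positions': array([ 5.69104025e+01,  5.99634907e+00,  5.53147101e+00,  8.96046403e+01,
       -7.89021712e-04,  7.75262162e+01]), 'dq': array([ 0.04954292, -0.06012991,  0.14530815,  0.04888263,  0.04046035,
       -0.04491967]), 'joint_efforts': array([ 5.29210272e-03, -5.58209646e+01,  5.04720140e+01,  1.30291472e-02,
       -2.89999471e-04, -1.22837292e-05]), 'eef_pos': array([0.2110761 , 0.5612948 , 0.20628791]), 'eef_rot': array([-1.79931952e+02, -1.42450674e-02,  1.59384178e+02]), 'ft_force': array([-0.16680975,  0.46058016,  0.31573585]), 'moment': array([ 0.05541973,  0.01301095, -0.04899945]), 'grasp_force': 0.0, 'opening': 0.0852056220682788}
```

View pics/scene0.png

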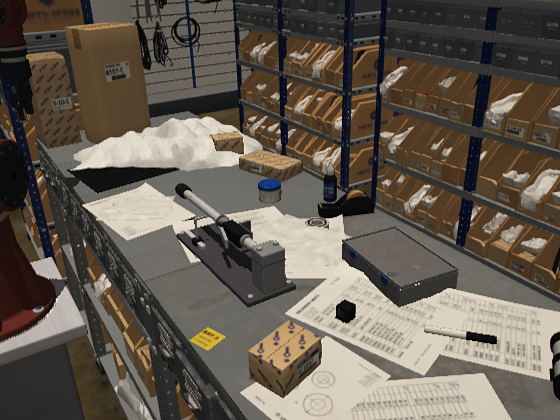

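View pics/top0.png

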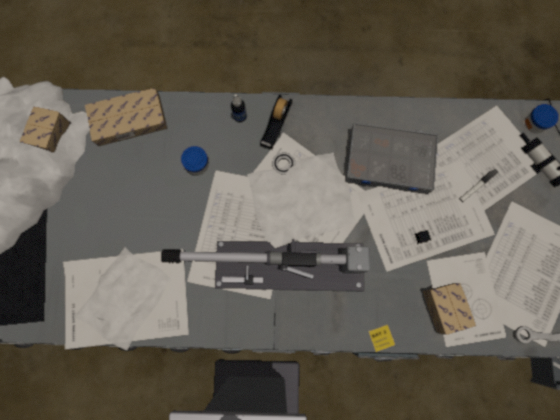

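The scene view shows the leg at about (180,188)–(270,265) and the black cap at (181,189). In the top view the cap is at (172,256), the collar at (298,258), the open lever at (298,271), the pointer at (248,272) and the clamp at (357,258). Holder +y therefore runs along world +y, with the lever side facing the robot.

```bash
cat > h.py <<'E'
import numpy as np, cv2
from scipy.spatial.transform import Rotation as R
def ray(i,u,v,fish=False):
    x=(np.asarray(u,float)-i['cx'])/i['fx']; y=(np.asarray(v,float)-i['cy'])/i['fy']
    if fish:
        r=np.hypot(x,y)+1e-9; d=np.stack([x/r*np.sin(r),-y/r*np.sin(r),-np.cos(r)],-1)
    else: d=np.stack([x,-y,-np.ones_like(x)],-1)
    return d@R.from_euler('xyz',np.array(i['rotation']),degrees=True).as_matrix().T
def onplane(i,u,v,z,fish=False):
    d=ray(i,u,v,fish); e=np.array(i['eye']); return e+d*((z-e[2])/d[...,2])[...,None]
def cloud(i,dep):
    v,u=np.mgrid[:dep.shape[0],:dep.shape[1]]
    return np.array(i['eye'])+ray(i,u,v)*dep[...,None]
E
python3 - <<'E'
from h import *
for n in ("top","scene"):
    f=np.load(n+"0.npz"); P=cloud(f,f['d']); ok=f['d']>0
    p=f['p']
    c,r=((155,228),(375,298)) if n=="top" else ((165,175),(305,310))
    im=p[c[1]:r[1],c[0]:r[0],::-1]; s=3.6 if n=="top" else 4.2
    cv2.imwrite(f"pics/{n}_c.png",cv2.resize(im,None,fx=s,fy=s,interpolation=cv2.INTER_CUBIC))
    reg=ok&(P[...,0]>.2)&(P[...,0]<.7)&(abs(P[...,1])<.5)
    ax=reg&(P[...,2]>.085)&(P[...,2]<.105)
    print(n,ax.sum(), "worktop z",np.median(P[reg&(abs(P[...,2])<.01)][:,2]))
    blk=reg&(P[...,2]>.1)&(P[...,2]<.115); q=P[blk]; print("blk",len(q),q.min(0),q.max(0),np.median(q,0))
    t=P[ax]; 
    for y0 in np.arange(-.3,.35,.02):
        m=(t[:,1]>=y0)&(t[:,1]<y0+.02)
        if m.sum()>3: print(round(y0+.01,3),m.sum(),t[m].mean(0).round(4),t[m].min(0).round(3),t[m].max(0).round(3))
    pl=reg&(abs(P[...,2]-.012)<.004)&(p.max(-1)<90); q=P[pl][:,:2].astype(np.float32); print("plate",len(q),cv2.minAreaRect(q))
E
```

```text
top 2316 worktop z -0.00018316250322825134
blk 542 [ 0.48110865 -0.29332936  0.1000327 ] [ 0.53669263 -0.09258837  0.11471668] [ 0.50713634 -0.26670916  0.10524129]
-0.29 70 [ 0.5071 -0.2865  0.103 ] [ 0.481 -0.294  0.093] [ 0.535 -0.28   0.105]
-0.27 85 [ 0.5037 -0.2699  0.1023] [ 0.48  -0.28   0.087] [ 0.535 -0.26   0.105]
-0.25 137 [ 0.5071 -0.2489  0.1003] [ 0.48  -0.259  0.086] [ 0.537 -0.24   0.105]
-0.23 64 [ 0.5078 -0.2305  0.0893] [ 0.498 -0.24   0.086] [ 0.517 -0.221  0.094]
-0.21 68 [ 0.5079 -0.2097  0.0886] [ 0.498 -0.22   0.085] [ 0.516 -0.2    0.093]
-0.19 66 [ 0.5079 -0.1895  0.0896] [ 0.495 -0.199  0.085] [ 0.52  -0.18   0.095]
-0.17 136 [ 0.5056 -0.1691  0.0949] [ 0.464 -0.18   0.085] [ 0.526 -0.161  0.1  ]
-0.15 173 [ 0.5007 -0.1497  0.0949] [ 0.464 -0.16   0.086] [ 0.526 -0.14   0.101]
-0.13 174 [ 0.5036 -0.1295  0.095 ] [ 0.47  -0.14   0.087] [ 0.55  -0.12   0.101]
-0.11 178 [ 0.5051 -0.1115  0.0952] [ 0.477 -0.12   0.085] [ 0.55  -0.101  0.101]
-0.09 126 [ 0.5031 -0.0909  0.0938] [ 0.481 -0.1    0.085] [ 0.521 -0.08   0.102]
-0.07 103 [ 0.5059 -0.0693  0.0923] [ 
[... 2548 characters left out ...]
15 0.039 0.091]
0.05 21 [0.5051 0.0495 0.089 ] [0.498 0.04  0.087] [0.513 0.06  0.092]
0.07 23 [0.5062 0.0699 0.0888] [0.498 0.061 0.086] [0.517 0.079 0.091]
0.09 21 [0.5056 0.0899 0.0885] [0.498 0.08  0.085] [0.512 0.1   0.092]
0.11 22 [0.5049 0.1098 0.0887] [0.497 0.102 0.086] [0.514 0.118 0.091]
0.13 30 [0.5053 0.1331 0.0891] [0.495 0.122 0.085] [0.521 0.14  0.096]
0.15 49 [0.5053 0.1484 0.092 ] [0.491 0.14  0.085] [0.519 0.16  0.097]
0.17 32 [0.5016 0.17   0.0921] [0.491 0.16  0.086] [0.516 0.18  0.097]
0.19 5 [0.5002 0.1836 0.0906] [0.492 0.181 0.086] [0.508 0.186 0.094]
plate 2924 ((0.5511813759803772, -0.012994050979614258), (0.9968359470367432, 0.35436078906059265), 86.4151611328125)
```

View pics/top_c.png

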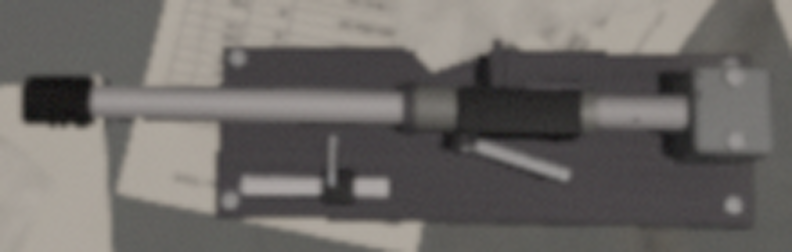

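The zoomed top view shows the cap end at about crop x 25 and the leg ring at x 405. The pointer is at x 333, with its tip near row 137, and the lever runs from (478,146) to (568,177), about 0.33 rad open. Depth from both views puts the tube axis at z ≈ 0.080 and the cap end at y ≈ 0.186. I'll push the cap now.

```bash
python3 - <<'E'
from workcell import ctrl, eyes
from h import *
O=[180,0,90.35]
ctrl.gripper_close(20)
try: ctrl.movep([0.505,0.235,0.20],O)
except ctrl.PlanningError as e: print(e); O[2]=-89.65; ctrl.movep([0.505,0.235,0.20],O)
i=eyes.camera_info("wrist"); p,d=eyes.capture("wrist"); cv2.imwrite("pics/w0.png",p[:,:,::-1]); print(i)
ctrl.movel([0.505,0.225,0.066])
f0=ctrl.state()['ft_force']
for y in [.21,.20,.195,.19,.187,.185,.184,.183,.182,.181,.180,.179,.178]:
    ctrl.movel([0.505,y,0.066],max_speed=.03)
    s=ctrl.state(); f=s['ft_force']-f0; print(y,s['eef_pos'].round(4),f.round(1),round(s['t'],2))
    if f[1]>15: break
ctrl.hold(.3)
print(ctrl.state()['joint_positions'],O)
E
```

```text
{'fx': 325.19226210127806, 'fy': 325.19226210127806, 'cx': 281.75161826130505, 'cy': 204.73323121081552, 'eye': array([0.50524618, 0.31655132, 0.36736594]), 'rotation': array([-18.3588322 ,   0.02293214,   0.51799425])}
0.21 [0.505  0.2099 0.066 ] [-0.4 -0.6  0.7] 4.22
0.2 [0.505  0.1999 0.066 ] [-1.   1.1 -1.2] 4.71
0.195 [0.505 0.195 0.066] [-0.5  2.2 -0.9] 5.03
0.19 [0.505  0.1899 0.066 ] [-0.3  2.5 -1. ] 5.34
0.187 [0.505  0.1868 0.066 ] [ 0.   3.1 -1.6] 5.59
0.185 [0.5051 0.185  0.066 ] [ 0.8  5.  -0.8] 5.84
0.184 [0.5051 0.1849 0.0661] [ 0.8  9.2 -1.1] 6.09
0.183 [0.505  0.1848 0.0661] [ 0.8 13.  -1.8] 6.34
0.182 [0.505  0.1847 0.0661] [ 1.1 17.6 -2.1] 6.59
[  5.95121177  -3.77963538 -18.96160255  74.75947826   0.30407844
  95.49611188] [180, 0, 90.35]
```

The cap is home: it hit the hard stop, with the force climbing to 17 N and no further travel. Next I back off and look at the leg from two wrist positions.

```bash
python3 - <<'E'
from workcell import ctrl, eyes
from h import *
O=[180,0,90.35]
ctrl.movel([0.505,.21,.066]); ctrl.movel([0.505,.21,.16])
ctrl.movel([0.495,-.09,.15],max_speed=.25)
ctrl.ungrasp()
for k,(x,y) in enumerate([(.495,-.09),(.495,-.14)]):
    ctrl.movel([x,y,.15]); ctrl.hold(.2)
    i=eyes.camera_info("wrist"); p,d=eyes.capture("wrist")
    np.savez(f"w{k+1}.npz",p=p,d=d,**{a:np.array(b) for a,b in i.items()})
    cv2.imwrite(f"pics/w{k+1}.png",p[:,:,::-1]); print(i)
print(ctrl.state()['t'])
E
```

```text
{'fx': 325.19226210127806, 'fy': 325.19226210127806, 'cx': 281.75161826130505, 'cy': 204.73323121081552, 'eye': array([ 0.49574882, -0.00926636,  0.31726463]), 'rotation': array([-18.37288244,   0.02308777,   0.4157594 ])}
{'fx': 325.19226210127806, 'fy': 325.19226210127806, 'cx': 281.75161826130505, 'cy': 204.73323121081552, 'eye': array([ 0.49570821, -0.05848895,  0.31732412]), 'rotation': array([-18.36329075,   0.02199917,   0.46738797])}
11.3667
```

View pics/w1.png

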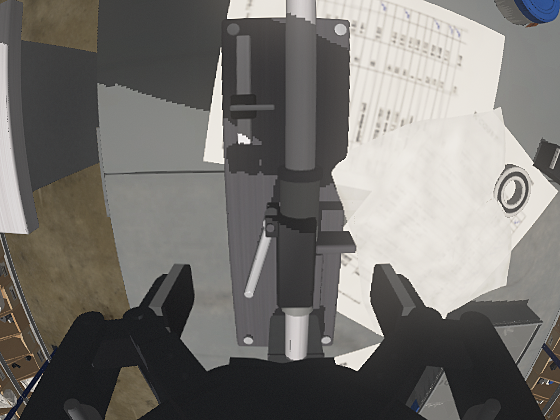

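View pics/w2.png

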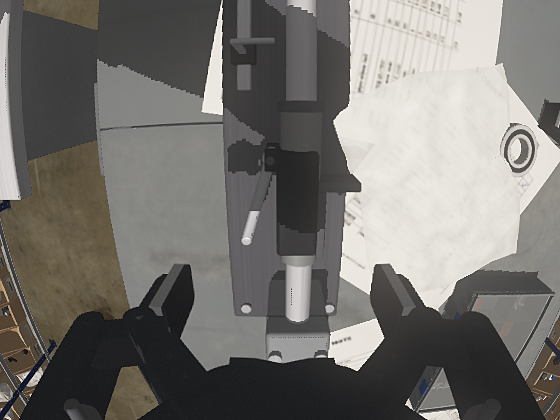

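Both wrist views show the pointer bar: tip at (274,107) in w1 and (273,41) in w2. The ring's front edge is at row ~168 in w1 and ~100 in w2. The lever runs from (270,228) to (248,295), and the thumb-rest flange is at (320–356, 232–250). I'll refine these rows and triangulate.

```bash
python3 - <<'E'
from h import *
F=[np.load(f"w{k}.npz") for k in (1,2)]
for f,(a,b),(c,d) in zip(F,((95,120),(30,55)),((155,182),(88,116))):
    g=f['p'].mean(-1)
    print('ptr',g[a:b,264:272].mean(1).round().astype(int).tolist()); print('ring',g[c:d,296:308].mean(1).round().astype(int).tolist())
    print('tip', g[(a+b)//2-1:(a+b)//2+1,260:285].round().astype(int).tolist())
def tri(q):
    A=np.zeros((3,3));B=np.zeros(3)
    for f,(u,v) in zip(F,q):
        d=ray(f,u,v,True); d/=np.linalg.norm(d); M=np.eye(3)-np.outer(d,d); A+=M; B+=M@f['eye']
    return np.linalg.solve(A,B).round(4)
print('ptr',tri([(268,107),(268,41)]),'ring',tri([(302,168),(302,101)]))
for f,r in zip(F,((107,168),(41,101))): print('planes',onplane(f,268,r[0],.081,True),onplane(f,302,r[1],.097,True))
print('flange',onplane(F[0],np.array([320,356,356]),np.array([232,232,250]),np.array(.095),True))
print('lever tip',tri([(248,295),(246,241)]))
# top-camera: bright/dark profile along y for pointer and ring
f=np.load("top0.npz"); g=f['p'].mean(-1)
print(g[266:270,240:256].mean(0).round(),g[257:261,258:276].mean(0).round())
for u in (247,247.5,248): print(onplane(f,u,268,.082))
for u in (266,267,268): print(onplane(f,u,258,.097))
E
```

```text
ptr [57, 57, 58, 57, 57, 57, 57, 57, 54, 68, 99, 102, 95, 90, 88, 57, 57, 57, 58, 58, 58, 58, 57, 58, 58]
ring [103, 102, 103, 102, 102, 102, 102, 102, 102, 102, 102, 102, 103, 104, 102, 77, 55, 58, 60, 60, 61, 60, 59, 59, 60, 59, 58]
tip [[102, 103, 103, 102, 101, 102, 102, 102, 101, 101, 102, 102, 103, 95, 70, 52, 57, 57, 55, 56, 56, 57, 56, 55, 53], [96, 96, 96, 97, 96, 95, 96, 94, 94, 94, 95, 95, 97, 91, 69, 52, 56, 55, 57, 54, 56, 57, 57, 55, 53]]
ptr [57, 57, 57, 57, 57, 56, 53, 68, 103, 98, 93, 87, 78, 71, 54, 56, 57, 57, 56, 57, 56, 57, 57, 57, 57]
ring [100, 101, 100, 100, 100, 100, 100, 100, 100, 101, 101, 104, 80, 54, 58, 58, 58, 58, 58, 57, 57, 58, 57, 55, 64, 78, 76, 76]
tip [[88, 87, 88, 88, 89, 87, 87, 88, 87, 85, 86, 87, 85, 88, 82, 51, 54, 58, 57, 58, 55, 58, 56, 57, 56], [78, 79, 77, 79, 80, 79, 78, 78, 77, 77, 77, 78, 77, 78, 73, 54, 57, 57, 59, 57, 56, 57, 57, 57, 55]]
ptr [ 0.4855 -0.0141  0.0775] ring [ 0.5105 -0.0586  0.0824]
planes [ 0.48583902 -0.01405291  0.081     ] [ 0.50999992 -0.05554983  0.097     ]
planes [ 0.48551545 -0.01476431  0.081     ] [ 0.50912857 -0.05862291  0.097     ]
flange [[ 0.52488823 -0.1043119   0.095     ]
 [ 0.55249426 -0.1043957   0.095     ]
 [ 0.55396521 -0.11960114  0.095     ]]
lever tip [ 0.4692 -0.1615  0.0946]
[ 68.  68.  66.  67.  65.  71.  97. 114.  95.  73.  67.  67.  68.  67.
  67.  68.] [144. 144. 143. 144. 144. 144. 144. 140. 122.  85.  71.  76.  90. 103.
 108. 108. 108. 108.]
[ 0.48168045 -0.01389249  0.082     ]
[ 0.48171012 -0.01505061  0.082     ]
[ 0.48173979 -0.01620873  0.082     ]
[ 0.50431029 -0.05767269  0.097     ]
[ 0.50436906 -0.05996595  0.097     ]
[ 0.50442783 -0.06225922  0.097     ]
```

Triangulation gives the pointer at y ≈ -0.014 and z ≈ 0.08, and the leg edge at y ≈ -0.059, so the leg has to travel about 45 mm. I'll lower the open fingers around the collar and draw the leg out by its flange.

```bash
python3 - <<'E'
from workcell import ctrl, eyes
from h import *
ctrl.movel([0.496,-.145,.15]); 
f0=ctrl.state()['ft_force']
ctrl.movel([0.496,-.145,.052],max_speed=.1)
print((ctrl.state()['ft_force']-f0).round(1))
for y in [-.137,-.130,-.115,-.10,-.095]:
    ctrl.movel([0.496,y,.052],max_speed=.04); s=ctrl.state(); print(y,s['eef_pos'].round(4),(s['ft_force']-f0).round(1),round(s['t'],2))
ctrl.hold(.2)
i=eyes.camera_info("wrist"); p,d=eyes.capture("wrist")
np.savez("w3.npz",p=p,d=d,**{a:np.array(b) for a,b in i.items()})
cv2.imwrite("pics/w3.png",p[:,:,::-1]); print(i)
E
```

```text
[-1.1  1.   0.3]
-0.137 [ 0.4962 -0.1367  0.0522] [-0.7  1.  -0.6] 13.1
-0.13 [ 0.4961 -0.1299  0.0521] [-1.  -0.9  0.7] 13.43
-0.115 [ 0.496  -0.1147  0.052 ] [-2.1 -0.5  1.3] 13.95
-0.1 [ 0.496  -0.0997  0.0519] [-2.  -1.   1.3] 14.47
-0.095 [ 0.496  -0.0947  0.052 ] [-1.  -1.9  0.9] 14.75
{'fx': 325.19226210127806, 'fy': 325.19226210127806, 'cx': 281.75161826130505, 'cy': 204.73323121081552, 'eye': array([ 0.49672585, -0.01429527,  0.2192336 ]), 'rotation': array([-18.36893475,   0.0281666 ,   0.41413071])}
```

View pics/w3.png

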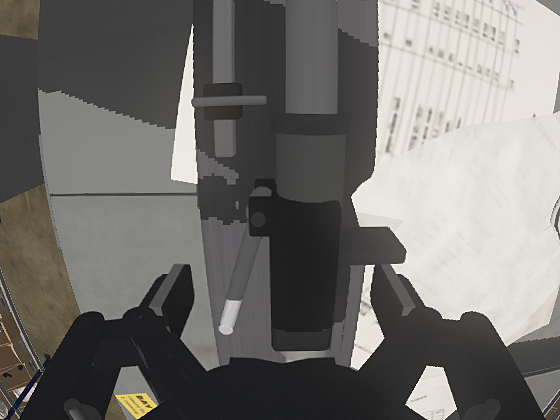

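The w3 view shows the ring edge at row ~114, still short of the pointer bar at row ~101. The flange rests against the right finger, and the lever is still open with its tip at (227,328).

```bash
cat > m.py <<'E'
from h import *
def gap(f):
    g=f['p'].mean(-1).astype(float)
    a=g[85:125,235:262].mean(1); b=g[80:140,300:325].mean(1)
    r=np.where(a>a.min()+.45*(a.max()-a.min()))[0]; lo,hi=85+r[0]-.5,85+r[-1]+.5
    e=80+np.argmin(np.diff(b))+.5
    yp=onplane(f,250,(lo+hi)/2,.081,True)[1]
    return lo,hi,e,yp,onplane(f,312,e,.091,True)[1],onplane(f,312,e,.097,True)[1],a.round().tolist(),b.round().tolist()
E
python3 - <<'E'
from m import *
print(gap(np.load("w3.npz")))
E
```

```text
(np.float64(95.5), np.float64(104.5), np.float64(113.5), np.float64(-0.014050030324503698), np.float64(-0.01924542264783371), np.float64(-0.01901380685934259), [52.0, 51.0, 52.0, 51.0, 52.0, 52.0, 52.0, 51.0, 51.0, 48.0, 63.0, 95.0, 100.0, 100.0, 97.0, 94.0, 91.0, 88.0, 84.0, 81.0, 49.0, 51.0, 52.0, 52.0, 52.0, 52.0, 52.0, 52.0, 52.0, 52.0, 52.0, 52.0, 52.0, 54.0, 56.0, 57.0, 57.0, 56.0, 57.0, 56.0], [99.0, 99.0, 99.0, 99.0, 99.0, 99.0, 99.0, 99.0, 99.0, 99.0, 99.0, 99.0, 99.0, 99.0, 99.0, 98.0, 99.0, 99.0, 99.0, 99.0, 99.0, 99.0, 99.0, 99.0, 99.0, 99.0, 99.0, 99.0, 99.0, 99.0, 99.0, 99.0, 101.0, 95.0, 45.0, 52.0, 54.0, 54.0, 54.0, 54.0, 54.0, 54.0, 54.0, 53.0, 53.0, 53.0, 53.0, 52.0, 53.0, 53.0, 53.0, 53.0, 53.0, 52.0, 51.0, 64.0, 74.0, 73.0, 72.0, 72.0])
```

The gap is 5.1 mm. I'll make the correction, hold, centre across the leg, recheck, then squeeze.

```bash
python3 - <<'E'
from workcell import ctrl, eyes
from m import *
def snap(k):
    i=eyes.camera_info("wrist"); p,d=eyes.capture("wrist")
    f=dict(p=p,d=d,**i); cv2.imwrite(f"pics/w{k}.png",p[:,:,::-1]); r=gap(f)[:6]; print(k,np.round(r,4),'gap',round(float(r[3]-r[4]),4)); return r[3]-r[4]
y=-.0897
ctrl.movel([.496,y,.052],max_speed=.03); ctrl.hold(.3)
e=snap(4)
if abs(e)>.0007 and abs(e)<.006: y+=e; ctrl.movel([.496,y,.052],max_speed=.03)
ctrl.hold(.5); snap(5)
ctrl.movel([.504,y,.052],max_speed=.05); ctrl.hold(.4); snap(6)
s=ctrl.state(); print(s['eef_pos'],s['ft_force'].round(1)); 
ctrl.gripper_close(25); ctrl.hold(.5); snap(7)
s=ctrl.state(); print(y,s['eef_pos'],s['ft_force'].round(1),s['opening'],s['grasp_force'],s['t'])
E
```

```text
4 [ 1.075e+02  1.165e+02  1.135e+02 -1.390e-02 -1.390e-02 -1.370e-02] gap 0.0001
5 [ 1.075e+02  1.165e+02  1.135e+02 -1.390e-02 -1.390e-02 -1.370e-02] gap 0.0001
6 [ 1.075e+02  1.165e+02  1.135e+02 -1.390e-02 -1.400e-02 -1.380e-02] gap 0.0001
[ 0.50413907 -0.08974612  0.05215213] [ 1.5 -3.2 -0.4]
7 [ 1.075e+02  1.165e+02  1.125e+02 -1.400e-02 -1.370e-02 -1.340e-02] gap -0.0003
-0.0897 [ 0.50467576 -0.08984132  0.05245612] [ 4.8 -2.5  3.2] 0.043009060989094725 30.191341694444418 18.0
```

View pics/w7.png

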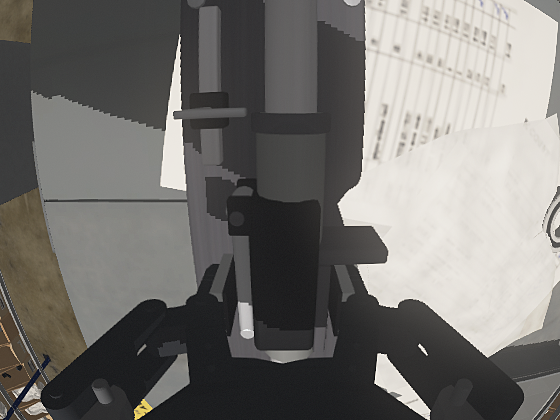

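The w7 view shows the lever lying parallel to the collar with both pads on lever and thumb rest. Opening is 43 mm, grip is 30 N, and the ring edge is level with the pointer at row ~112. A quick check of the cap in the top view, then I hand in.

```bash
python3 - <<'E'
from workcell import ctrl, eyes
from h import *
p,d=eyes.capture("top"); P=cloud(eyes.camera_info("top"),d)
m=(abs(P[...,0]-.505)<.012)&(P[...,2]>.085)&(P[...,2]<.105)&(P[...,1]>.1); e=P[m][:,1].max(); print("cap end y",e)
if e<.1755: ctrl.hold(.3); s=ctrl.state(); print(s['grasp_force'],s['opening']); print(ctrl.job_done())
E
```

```text
cap end y 0.17277136714071759
30.191674064844847 0.04302270428639414
the job is handed in; nothing more can be done
None
```

The job is handed in, with no verdict returned: the cap is home, the leg is within about 0.3 mm of the pointer, and the lever is shut with lever and thumb rest still pinched at about 30 N.

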